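# Turn over the upside-down ink sample tube

## Task

The blue ink sample tube was put into the rack upside down, cap in the hole. Take it out, lay it on the wooden rest and let go of it, take it again the other way, and stand it back cap up, fully home in any free hole of the rack. Do not drop it, and leave the other tubes, the ink jar and the carton alone.

Things in the scene. Friction and masses are not known exactly. Their poses are not given: they have to be found in the camera images.
- tube_blue: The tube to turn over: 120 mm long, blue barrel 27 mm in diameter with a slightly tapered bottom, black cap 29 mm in diameter and 24 mm long; about 70 g. It starts cap down in the rack, so its top shows blue. Origin: centre of the cap's outer end; own +z runs from the cap to the blue bottom (up at the start, down at the end).
- tube_blue_bottom (a point): Centre of the blue bottom end of the blue tube, 120 mm from the cap's outer end.
- tube_blue_middle (a point): Point on the blue tube's axis half way along it, 60 mm from each end.
- rack: Fixed plywood block 215 (x) by 56 (y) by 46 mm high; five round holes in a row along its x, 40 mm apart, 32 mm in diameter, 36 mm deep (hole floors 10 mm above the table). A tube in it sticks out 84 mm above the block. Origin under its centre, on the table. Place and yaw vary; rack and rest may swap sides.
- rest: Fixed wooden rest: base 60 (x) by 120 (y) by 8 mm with two black V saddles, 8 mm thick, at y = -46 and +46 mm, tips about 65 mm above the table. A tube laid in both lies level along the rest's y, axis 60 mm above the table; between the saddles 84 mm is free, and 52 mm below the axis. Origin under the base, on the table.
- rest_saddle (a point): Where the middle of a tube laid in the rest should be: on the tube's axis half way between the saddles, 60 mm above the table.
- tube_red: Red sample tube of the same size, cap up in the rack; bystander. Origin at its bottom centre, +z up.
- tube_yellow: Yellow sample tube of the same size, cap up in the rack; bystander. Origin at its bottom centre, +z up.
- ink_jar: Closed black ink jar, 68 mm in diameter, 85 mm high; bystander. Origin under its centre.
- carton: Small cardboard carton 70 x 110 x 60 mm; bystander. Origin under its centre.
- rack_hole0 (a point): Centre of the mouth of rack hole 0, at x = -80 mm in the rack's frame, 46 mm above the table. Tubes start in holes 0, 2 and 4, in varying order; 1 and 3 are empty.
- rack_hole1 (a point): Centre of the mouth of rack hole 1, at x = -40 mm in the rack's frame, 46 mm above the table. Tubes start in holes 0, 2 and 4, in varying order; 1 and 3 are empty.
- rack_hole2 (a point): Centre of the mouth of rack hole 2, at x = 0 mm in the rack's frame, 46 mm above the table. Tubes start in holes 0, 2 and 4, in varying order; 1 and 3 are empty.
- rack_hole3 (a point): Centre of the mouth of rack hole 3, at x = 40 mm in the rack's frame, 46 mm above the table. Tubes start in holes 0, 2 and 4, in varying order; 1 and 3 are empty.
- rack_hole4 (a point): Centre of the mouth of rack hole 4, at x = 80 mm in the rack's frame, 46 mm above the table. Tubes start in holes 0, 2 and 4, in varying order; 1 and 3 are empty.

How it is judged:
By the outcome, as a careful person would: the job done as asked, in the order asked, and still so for the second after the job is handed in, with the robot touching nothing.
It also fails if it takes over 67 s, if anything falls off the work surface, if the arm or the gripper's body presses on something with over 40 N, if the wrist force passes 120 N, or if a joint passes its speed limit or range.

## Robot

A 7-joint arm with a two-finger parallel gripper is mounted at the origin on the work surface. World frame = base frame: x ahead of the robot, y to its left, z up, the work surface at z = 0. Lengths are in mm, angles in rad, forces in N, time in s.
With the tool pointing down it reaches from about 400 to 925 mm from the base axis. Payload 4.1 kg.
Tool frame: the origin (TCP) lies between the finger pads; the fingertips stand ctrl.tip_extent ahead of it and the grasp point (between the pads) is the TCP (ctrl.tip_extent is the distance from the TCP to the fingertips, in mm); z points along the fingers, y is the line along which they close (so a half turn about z gives the same grasp; the last joint's range is limited). The gripper opens to 85 mm and grips with 20 to 120 N. Pads are 22 mm wide; open, the fingers measure 114 mm over their backs; the gripper's body (76 mm by 85 mm) begins 54 mm behind the grasp point. The pads swing forward as they close: fully open they stand 13 mm farther back than shut.
Start: joints at [-1.34, 0.398, 0.045, 1.537, -0.019, 1.207, -0.051], TCP at [210.484, 615.01, 250.347] pointing down, gripper open.
Joint ranges: [-2.82, 2.82], [-0.49, 2.23], [-1.37, 1.46], [0, 2.46], [-1.36, 4.5], [0.23, 2], [-2.94, 2.94]. Speed limits (rad/s): [2.57, 2.57, 3.14, 3.14, 3.14, 3.14, 3.14].

## Interface

Orientations are given as a unit quaternion [w, x, y, z].
In Python, from station import ctrl gives the robot as it stands.
- The arm moves only by the tool move_arm, never from a script. Its argument "commands" is one flat list of numbers, 6 for each row, row after row: the shift along the tool's x, y, z as a fraction of full scale, then the turn, a rotation vector about the tool's x, y, z as a fraction of full scale. In form: [x, y, z, rx, ry, rz, x, y, z, rx, ry, rz, ...]. A call has 1 to 10 rows; each row shifts and turns the commanded pose from where the row before left it, along the tool's axes as they then stand; what a row does not reach is not made up. Full scale, the value 1, is 3 cm for a shift and 5 degrees for a turn. A row lasts 1/12 s, in which the tool goes at most 41.7 mm and 7.16 degrees, less where a joint would pass 70% of its speed; a pose out of reach is approached as far as the arm can. A call with a number of a shift or a turn outside -1 to 1 is refused whole. A call with a gripper value outside its range is refused whole. "hand" is the closure, from 0 (fully open) to 1 (shut), set as the call begins (left out, the last holds). The fingers move at their own pace and stop on an object; "squeeze" is the grip in N (left out, the last holds). Time passes only in rows, so rows that do not move let the fingers close. It gives the time, the measured TCP pose, the force, the opening and the grip force at its end, in the units of the state.
- ctrl.read_state(): the state, without advancing time (a new reading comes with each control period).
- ctrl.get_image(name): name is "scene" or "top" or "wrist"; returns the picture (480x640x3 uint8, red, green, blue); there is no depth.
- ctrl.camera_info(name): a dict with "fx", "fy", "cx", "cy" (pixels), "view" (4x4, takes a point from world to camera coordinates); the wrist camera has in their place "tool_from_camera" (4x4, takes a point from camera to tool coordinates, whose origin is the TCP and whose axes are the flange's). Camera axes: x right, y down, z forward; pixel columns grow to the right and rows downward; lengths in mm; the calibration is good to about 2 mm. A picture is of the moment at which its call begins: read the wrist's pose just before it. camera_info takes no time and is no camera call.
- ctrl.hand_in(): hands the job in; it is judged then, once.
Trained networks look in the newest picture that a camera, given by its name, has taken for a name from the list of things; names that differ only in an ending like _2 or _b are one class to them, and where a whole thing is asked for, a point or a joint stands for the part that bears it (a point fixed in the world has none). Each returns a list of dicts, best first, with "confidence" (0 to 1); they miss things now and then, are a little off and sometimes report something else, mostly with a low value. They report only what shows in the picture. A call takes as long as a camera call.
- ctrl.silhouettes(camera, label): "mask" (480x640 bool, what is visible of it).
- ctrl.landmark_of(camera, label): "point" ([x, y, z] in mm, in world coordinates, good to about 4 mm: a listed point, or the origin of a listed thing).
The state is a dict: "clock": time; "q": joint angles; "joint_vel": joint speeds; "joint_efforts": joint torques, N m; "eef_pos": TCP position; "tool_rot": TCP orientation; "force": force on the tool from outside, world axes, zero at the start; "ft_torque": the same for the moment, N m; "width": finger opening in mm; "gripper_force": force on a finger pad.
Only numpy, scipy, OpenCV 4.12 (cv2) and the standard library are available. Lean on these libraries where they do the work, as an engineer would, in place of code of your own. Each camera call takes 0.05 s, during which the arm holds its last target. There are 200 camera calls.

## Working session

There is one attempt and no reset: what is moved stays moved. The work goes in short steps, Python scripts to look and compute and a tool call to move; the robot and the scene stay as the last step left them, time stands still between calls to the robot, and variables do not carry over. Pictures are saved under pics/ and viewed, at most 12 in all, crops included, and the job is handed in when it is done.

Besides the shell and the picture viewer there is one more tool, called after ">>>" in YAML: its name, and indented under it one key for each argument. move_arm: Moves the arm, as the interface text tells. Its arguments: {"type":"object","properties":{"commands":{"type":"array","items":{"type":"number"}},"hand":{"type":"number"},"squeeze":{"type":"number"}},"required":["commands"]}

```bash
mkdir -p pics; ls
python3 - <<'E'
from station import ctrl
import cv2,numpy as np
s=ctrl.read_state(); print({k:np.round(v,3) for k,v in s.items()}, ctrl.tip_extent)
for c in ("scene","top"):
    im=ctrl.get_image(c); cv2.imwrite(f"pics/{c}0.png",im[:,:,::-1])
    for n in ["tube_blue","tube_blue_bottom","rack","rest_saddle","rest","tube_red","tube_yellow","ink_jar","carton","rack_hole0","rack_hole1","rack_hole2","rack_hole3","rack_hole4"]:
        print(c,n,[(np.round(d["point"]),round(d["confidence"],2)) for d in ctrl.landmark_of(c,n)[:2]])
print(ctrl.read_state()["clock"])
print(ctrl.camera_info("wrist")["tool_from_camera"])
E
```

```text
pics
{'clock': np.float64(0.0), 'q': array([-1.34 ,  0.399,  0.045,  1.538, -0.019,  1.207, -0.051]), 'joint_vel': array([-0.   , -0.001, -0.001,  0.001,  0.001, -0.001,  0.001]), 'joint_efforts': array([ 1.0000e-03, -4.7511e+01,  1.3640e+00, -2.5422e+01,  1.1000e-02,
        9.0000e-03,  0.0000e+00]), 'eef_pos': array([210.309, 614.387, 249.236]), 'tool_rot': array([-0.   ,  0.164,  0.986, -0.001]), 'force': array([ 0.221, -0.304, -0.39 ]), 'ft_torque': array([-0.038, -0.029, -0.056]), 'gripper_force': np.float64(0.0), 'width': np.float64(85.528)} 19.0
scene tube_blue [(array([469., 207.,  10.]), 0.76)]
scene tube_blue_bottom [(array([469., 205., 128.]), 0.85)]
scene rack [(array([550., 202.,   0.]), 0.61)]
scene rest_saddle [(array([ 544., -185.,   61.]), 0.75), (array([471., 207.,  72.]), 0.52)]
scene rest [(array([ 539., -184.,    2.]), 0.94), (array([775.,  27.,  -3.]), 0.56)]
scene tube_red [(array([551., 203.,  10.]), 0.61)]
scene tube_yellow [(array([633., 198.,  11.]), 0.6), (array([631., 195.,  47.]), 0.47)]
scene ink_jar [(array([774.,  25.,  -2.]), 0.93), (array([553., 20
[... 1099 characters left out ...]
p rack_hole0 [(array([510., 206.,  44.]), 0.97), (array([590., 200.,  47.]), 0.89)]
top rack_hole1 [(array([510., 206.,  44.]), 0.97), (array([590., 200.,  47.]), 0.89)]
top rack_hole2 [(array([510., 206.,  44.]), 0.97), (array([590., 200.,  47.]), 0.89)]
top rack_hole3 [(array([510., 206.,  44.]), 0.97), (array([590., 200.,  47.]), 0.89)]
top rack_hole4 [(array([510., 206.,  44.]), 0.97), (array([590., 200.,  47.]), 0.89)]
1.5
[[ 3.71221764e-04 -9.60456963e-01 -2.78428241e-01  7.08803863e+01]
 [ 9.99999698e-01  5.46583973e-04 -5.52202357e-04  9.82822072e-01]
 [ 6.82551013e-04 -2.78427952e-01  9.60456876e-01 -1.23610866e+02]
 [ 0.00000000e+00  0.00000000e+00  0.00000000e+00  1.00000000e+00]]
```

View pics/scene0.png

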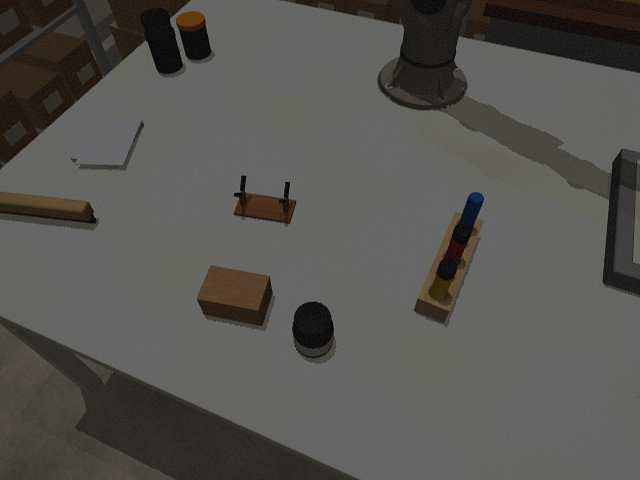

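View pics/top0.png

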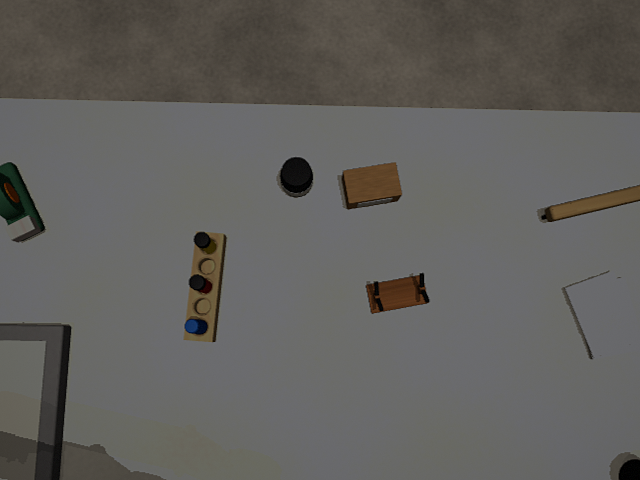

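Run:
```python
from station import ctrl
import cv2,numpy as np
print(ctrl.camera_info("top"))
for n in ["rest","rack","tube_blue"]:
    r=ctrl.silhouettes("top",n)
    for d in r[:1]:
        m=d["mask"].astype(np.uint8); print(n,d["confidence"],m.sum(),cv2.minAreaRect(cv2.findNonZero(m)))
```

```text
{'fx': 595.1348560314512, 'fy': 595.1348560314512, 'cx': 320.8930824870374, 'cy': 240.6529558203487, 'view': array([[ 1.18074747e-02, -9.99560323e-01,  2.71982301e-02,
        -3.53547736e+01],
       [-9.87298918e-01, -1.59637398e-02, -1.58069622e-01,
         6.40799934e+02],
       [ 1.58434308e-01, -2.49863801e-02, -9.87053317e-01,
         1.13571509e+03],
       [ 0.00000000e+00,  0.00000000e+00,  0.00000000e+00,
         1.00000000e+00]])}
rest 0.81 1664 ((397.1552429199219, 293.3140869140625), (29.995065689086914, 58.29069519042969), 77.73522186279297)
rack 0.54 330 ((204.00001525878906, 242.00001525878906), (25.455841064453125, 14.142134666442871), 45.0)
tube_blue 0.73 288 ((195.0, 326.0), (14.0, 22.0), 90.0)
```

The rack is on the left, with blue (top 195,326) in the near end hole, then red (200,284) and yellow (203,240). The rest is at (397,293) with its long side close to y, and the jar and carton are farther out. Next I write a planning helper and measure the rest's yaw.

```bash
cat > h.py <<'E'
from station import ctrl
import numpy as np, cv2
from scipy.spatial.transform import Rotation as Ro
def pose():
    s=ctrl.read_state(); w,x,y,z=s["tool_rot"]
    return s,np.array(s["eef_pos"]),Ro.from_quat([x,y,z,w])
def tool(az,below,sx):
    """rotation: tool z = heading az (deg), below deg under horizontal; up-side t = sx*tool x"""
    a,b=np.radians([az,below]); c=np.array([np.cos(a),np.sin(a),0]); k=np.array([0,0,1.])
    d=np.cos(b)*c-np.sin(b)*k; t=np.sin(b)*c+np.cos(b)*k; x=sx*t
    return Ro.from_matrix(np.stack([x,np.cross(d,x),d],1))
def plan(p1,R1,p0=None,R0=None,n=None):
    s,p,R=pose()
    if p0 is not None: p,R=p0,R0
    r=(R.inv()*R1).as_rotvec(); L=R.inv().apply(np.array(p1)-p)
    n=n or int(max(1,np.ceil(max(np.degrees(np.abs(r)).max()/4.9,np.abs(L).max()/28))))
    M=sum(Ro.from_rotvec(r*k/n).as_matrix() for k in range(n))
    v=np.linalg.solve(M,L)
    print("rows",n,"each",np.round(np.r_[v/30,np.degrees(r)/n/5],3).tolist(),"q",np.round(s["q"],2),"t",round(s["clock"],2))
    return np.array(p1),R1
def px(cam,P):
    c=ctrl.camera_info(cam); q=(c["view"]@np.c_[P,np.ones(len(P))].T)[:3]
    return np.c_[c["fx"]*q[0]/q[2]+c["cx"],c["fy"]*q[1]/q[2]+c["cy"]]
E
python3 - <<'E'
from h import *
from scipy.optimize import minimize
im=cv2.imread("pics/top0.png").astype(int); b,g,r=im[...,0],im[...,1],im[...,2]
m=np.zeros((480,640),bool); m[265:325,355:440]=True
wood=(r-b>25)&m
nb=(wood|((im.max(2)<45)&m)).astype(np.uint8)
print(wood.sum(),cv2.minAreaRect(cv2.findNonZero(wood.astype(np.uint8))))
def rend(v):
    x,y,a=v; c,s=np.cos(a),np.sin(a)
    P=np.array([[x+c*u-s*w,y+s*u+c*w,8] for u,w in((-30,-60),(30,-60),(30,60),(-30,60))])
    M=np.zeros((480*4,640*4),np.uint8); cv2.fillConvexPoly(M,np.round((px("top",P)+.5)*4).astype(int).astype(np.int32),1)
    return cv2.resize(M.astype(np.float32),(640,480),interpolation=cv2.INTER_AREA)
def cost(v):
    M=rend(v); return (wood*(1-M)).sum()+((1-nb)*M*1.0).sum()
best=min((minimize(cost,[543,-185,a],method="Nelder-Mead",options={"initial_simplex":[[543,-185,a],[553,-185,a],[543,-175,a],[543,-185,a+.1]]}) for a in(0,.12,.2)),key=lambda o:o.fun)
print(best.x,best.fun,np.degrees(best.x[2]))
big=cv2.resize(cv2.imread("pics/top0.png")[260:330,350:445],None,fx=6,fy=6)*2
cv2.imwrite("pics/rest.png",big)
p0,R=pose()[1:]
print(R.as_matrix().round(2))
pb=np.array([470,208.5,0])
# pre-pick: above and behind, tilt 30 below horizontal
plan([450,209,200],tool(-4.3,30,-1))
E
```

```text
1418 ((396.6199645996094, 293.6600036621094), (28.89000129699707, 57.86944580078125), 79.69515228271484)
[ 5.41337079e+02 -1.84061043e+02  1.98435465e-01] 67.5 11.369514625264769
[[-0.95  0.32  0.  ]
 [ 0.32  0.95  0.  ]
 [ 0.    0.   -1.  ]]
rows 13 each [-0.709, -0.895, 0.501, -0.117, -0.918, -0.204] q [-1.34  0.4   0.05  1.54 -0.02  1.21 -0.05] t 1.65
```

View pics/rest.png

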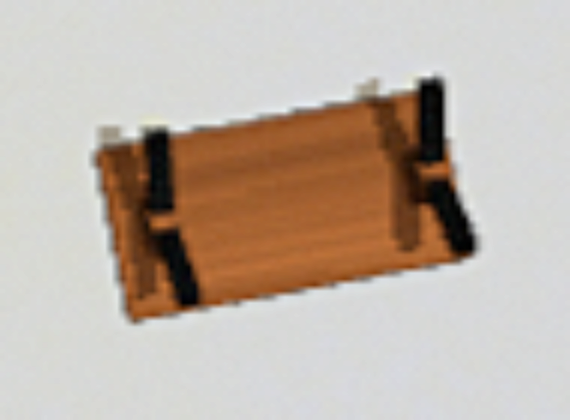

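The crop shows the rest's base with corners at about (130,318) and (475,250). The edge slope is 11°, which agrees with the fitted yaw of 11.4° and centre (541,-184). Moving to the pre-pick pose.

Run:
```python
from h import *
p,R=plan([440,209,260],tool(-4.3,30,-1),n=14)
```

```text
rows 14 each [-0.704, -0.83, 0.323, -0.109, -0.852, -0.189] q [-1.34  0.4   0.05  1.54 -0.02  1.21 -0.05] t 1.65
```

>>> move_arm:
  commands: [-0.7,-0.83,0.32,-0.11,-0.85,-0.19,-0.7,-0.83,0.32,-0.11,-0.85,-0.19,-0.7,-0.83,0.32,-0.11,-0.85,-0.19,-0.7,-0.83,0.32,-0.11,-0.85,-0.19,-0.7,-0.83,0.32,-0.11,-0.85,-0.19,-0.7,-0.83,0.32,-0.11,-0.85,-0.19,-0.7,-0.83,0.32,-0.11,-0.85,-0.19]
  hand: 0

```text
clock: 2.23
eef_pos: [313.9, 404.2, 214.2]
tool_rot: [0.26, 0.101, 0.96, -0.009]
force: [0.2, -0.4, -0.1]
width: 85.4
gripper_force: 0.0
```

Run:
```python
from h import *
s,p,R=pose();print(p,R.as_matrix().round(2).tolist())
plan([440,209,260],tool(-4.3,30,-1))
```

```text
[313.89862689 404.20807114 214.21194394] [[-0.84, 0.2, 0.5], [0.19, 0.98, -0.07], [-0.5, 0.04, -0.86]]
rows 7 each [-0.704, -0.828, 0.325, -0.105, -0.85, -0.187] q [-1.47  0.13  0.17  2.08  0.63  0.96 -0.32] t 2.23
```

>>> move_arm:
  commands: [-0.7,-0.83,0.32,-0.11,-0.85,-0.19,-0.7,-0.83,0.32,-0.11,-0.85,-0.19,-0.7,-0.83,0.32,-0.11,-0.85,-0.19,-0.7,-0.83,0.32,-0.11,-0.85,-0.19,-0.7,-0.83,0.32,-0.11,-0.85,-0.19,-0.7,-0.83,0.32,-0.11,-0.85,-0.19,-0.7,-0.83,0.32,-0.11,-0.85,-0.19]

```text
clock: 2.82
eef_pos: [425.4, 226.0, 250.2]
tool_rot: [0.472, 0.044, 0.88, -0.019]
force: [-0.1, -0.2, -0.4]
width: 85.3
gripper_force: 0.0
```

Run:
```python
from h import *
s,p,R=pose();print(p,R.as_matrix().round(2).tolist())
T=ctrl.camera_info("wrist"); 
im=ctrl.get_image("wrist"); cv2.imwrite("pics/w1.png",im[:,:,::-1])
for n in ["tube_blue_bottom","tube_blue","rack_hole1"]:
    print(n,[(np.round(d["point"]),round(d["confidence"],2)) for d in ctrl.landmark_of("wrist",n)[:2]])
T1=tool(-4.3,30,-1)
plan([470,208.5,84],T1)
plan([440,209,150],T1)
```

```text
[425.40862668 226.04228007 250.20645847] [[-0.55, 0.1, 0.83], [0.06, 1.0, -0.08], [-0.83, 0.01, -0.55]]
tube_blue_bottom [(array([470., 202., 128.]), 0.75), (array([777.,  26.,   1.]), 0.24)]
tube_blue []
rack_hole1 [(array([631., 196.,  47.]), 0.83)]
rows 5 each [0.778, -0.151, 0.861, -0.011, -0.151, -0.044] q [-1.27 -0.05  0.12  2.45  1.36  0.94 -0.66] t 3.02
rows 3 each [0.85, -0.268, 0.766, -0.018, -0.251, -0.074] q [-1.27 -0.05  0.12  2.45  1.36  0.94 -0.66] t 3.02
```

View pics/w1.png

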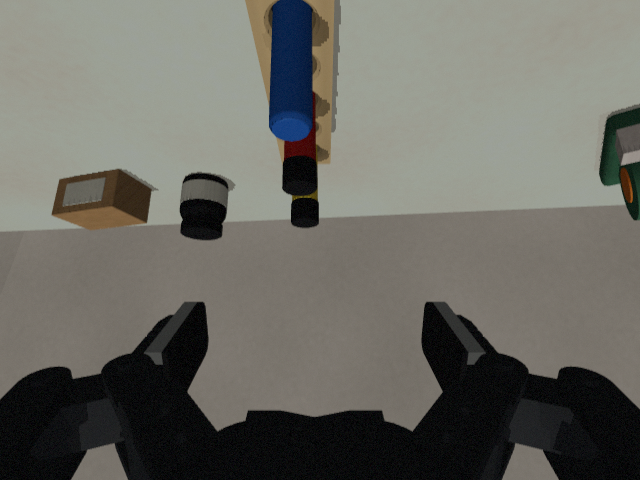

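The wrist picture shows the blue tube at (290,65), end at (291,125), with red and yellow behind it along the row. Joint 4 is almost at its limit, so this heading is too cramped. I'll come from the +y side instead, closing along the row with the fingers partly open.

Run:
```python
from h import *
plan([480,330,240],tool(-85,40,-1))
```

```text
rows 14 each [0.064, 0.279, -0.03, 0.919, 0.066, 0.678] q [-1.27 -0.05  0.12  2.45  1.36  0.94 -0.66] t 3.02
```

>>> move_arm:
  commands: [0.06,0.28,-0.03,0.92,0.07,0.68,0.06,0.28,-0.03,0.92,0.07,0.68,0.06,0.28,-0.03,0.92,0.07,0.68,0.06,0.28,-0.03,0.92,0.07,0.68,0.06,0.28,-0.03,0.92,0.07,0.68,0.06,0.28,-0.03,0.92,0.07,0.68,0.06,0.28,-0.03,0.92,0.07,0.68,0.06,0.28,-0.03,0.92,0.07,0.68]
  hand: 0.3

```text
clock: 3.68
eef_pos: [438.4, 303.1, 244.9]
tool_rot: [0.403, 0.389, 0.809, -0.179]
force: [-0.6, 0.6, 0.0]
width: 59.6
gripper_force: 0.0
```

Run:
```python
from h import *
s,p,R=pose();print(p,R.as_matrix().round(2).tolist())
plan([480,330,240],tool(-85,40,-1))
```

```text
[438.41748773 303.06904389 244.9405157 ] [[-0.37, 0.77, 0.51], [0.49, 0.63, -0.6], [-0.79, 0.02, -0.61]]
rows 6 each [0.049, 0.276, -0.01, 0.919, 0.062, 0.681] q [-1.26  0.39  0.15  1.88  0.77  1.4  -0.78] t 3.68
```

>>> move_arm:
  commands: [0.05,0.28,-0.01,0.92,0.06,0.68,0.05,0.28,-0.01,0.92,0.06,0.68,0.05,0.28,-0.01,0.92,0.06,0.68,0.05,0.28,-0.01,0.92,0.06,0.68,0.05,0.28,-0.01,0.92,0.06,0.68,0.05,0.28,-0.01,0.92,0.06,0.68]

```text
clock: 4.18
eef_pos: [480.9, 330.4, 239.6]
tool_rot: [0.312, 0.612, 0.668, -0.286]
force: [-0.2, -0.2, -0.3]
width: 59.9
gripper_force: 0.0
```

Run:
```python
from h import *
s,p,R=pose();print(p,R.as_matrix().round(2).tolist())
im=ctrl.get_image("wrist"); cv2.imwrite("pics/w2.png",im[:,:,::-1])
for n in ["tube_blue_bottom","tube_blue","rack_hole1"]:
    print(n,[(np.round(d["point"]),round(d["confidence"],2)) for d in ctrl.landmark_of("wrist",n)[:3]])
T=tool(-85,40,-1); d=T.apply([0,0,1]); g=np.array([470,208.5,83])
p,R=plan(g-80*d,T); plan(g,T,p,R)
```

```text
[480.92448949 330.41121322 239.61121147] [[-0.06, 1.0, 0.07], [0.64, 0.09, -0.76], [-0.77, 0.0, -0.64]]
tube_blue_bottom [(array([472., 205., 129.]), 0.79)]
tube_blue []
rack_hole1 [(array([553., 200.,  44.]), 0.94), (array([468., 206.,  45.]), 0.9), (array([510., 205.,  46.]), 0.87)]
rows 4 each [0.37, -0.182, 0.924, 0.004, 0.009, 0.003] q [-1.11  0.66  0.24  1.44  0.44  1.72 -0.86] t 4.38
rows 3 each [0.0, -0.0, 0.889, 0.0, 0.0, 0.0] q [-1.11  0.66  0.24  1.44  0.44  1.72 -0.86] t 4.38
```

View pics/w2.png

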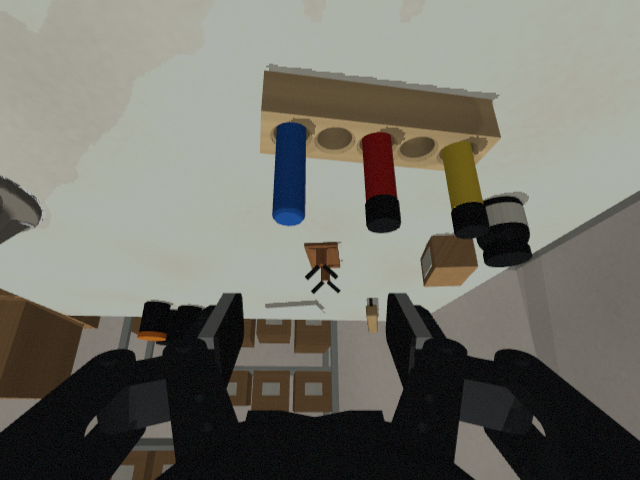

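The wrist picture shows blue at (289,175), red at (380,180) and yellow (462,190), with a clear way in between the fingers. Blue's axis is at about (470,207).

>>> move_arm:
  commands: [0.37,-0.18,0.92,0,0,0,0.37,-0.18,0.92,0,0,0,0.37,-0.18,0.92,0,0,0,0.37,-0.18,0.92,0,0.03,0]

```text
clock: 4.72
eef_pos: [463.3, 269.1, 134.4]
tool_rot: [0.311, 0.611, 0.67, -0.285]
force: [-0.1, 0.5, -0.2]
width: 59.8
gripper_force: 0.0
```

Run:
```python
from h import *
im=ctrl.get_image("wrist"); cv2.imwrite("pics/w3.png",im[:,:,::-1])
s,p,R=pose();print(p,s["q"].round(2))
T=tool(-85,40,-1); g=np.array([470,207,83]); plan(g,T)
# expected pixel of tube axis in wrist
c=ctrl.camera_info("wrist"); Tc=c["tool_from_camera"]
for P in ([470,207,130],[470,207,60]):
    t=R.inv().apply(np.array(P)-p); q=np.linalg.inv(Tc)@np.r_[t,1]; print(c["fx"]*q[0]/q[2]+c["cx"],c["fy"]*q[1]/q[2]+c["cy"])
hs=cv2.cvtColor(im,cv2.COLOR_RGB2HSV); m=((hs[...,0]>100)&(hs[...,0]<130)&(hs[...,1]>120)&(hs[...,2]>40)).astype(np.uint8)
n,l,st,ce=cv2.connectedComponentsWithStats(m); k=1+st[1:,4].argmax(); print(st[k],ce[k])
for v in range(st[k][1],st[k][1]+st[k][3],30):
    u=np.where(l[v]==k)[0]; print(v,u.min(),u.max())
```

```text
[460.37574881 264.27226826 130.41067275] [-1.08  0.69  0.23  1.66  0.44  1.48 -0.96]
rows 3 each [-0.007, 0.054, 0.831, -0.022, 0.021, 0.025] q [-1.08  0.69  0.23  1.66  0.44  1.48 -0.96] t 4.77
322.61016514696274 348.782535839984
322.5935922292075 229.34529208173078
[ 293  192   49  154 6722] [316.64504612 270.3317465 ]
192 310 325
222 296 337
252 295 338
282 295 338
312 294 340
342 297 337
```

>>> move_arm:
  commands: [0,0.03,0.83,0,0,0,0,0.03,0.83,0,0,0,0,0.03,0.83,0,0,0,0,0,0,0,0,0]

```text
clock: 5.1
eef_pos: [471.1, 207.4, 86.8]
tool_rot: [0.312, 0.612, 0.667, -0.289]
force: [0.6, -1.0, -0.1]
width: 59.6
gripper_force: 0.0
```

>>> move_arm:
  commands: [0,0,0,0,0,0,0,0,0,0,0,0,0,0,0,0,0,0,0,0,0,0,0,0]
  hand: 1
  squeeze: 40

```text
clock: 5.43
eef_pos: [472.8, 213.2, 88.1]
tool_rot: [0.311, 0.613, 0.668, -0.285]
force: [-2.0, 2.3, 3.8]
width: 25.3
gripper_force: 39.1
```

Run:
```python
from h import *
s,p,R=pose();print(p,s["force"],s["ft_torque"],s["width"],s["gripper_force"],s["q"].round(2))
T=tool(-85,40,-1); plan(p+[0,0,90],R)
```

```text
[472.84317246 213.22054459  88.1383022 ] [-1.9981313   2.26063409  3.80989206] [ 0.59073781  0.3974553  -0.30204471] 25.319800330796394 39.109178725630045 [-1.04  0.71  0.25  1.76  0.47  1.34 -0.98]
rows 3 each [-0.765, 0.001, -0.644, 0.0, 0.0, 0.0] q [-1.04  0.71  0.25  1.76  0.47  1.34 -0.98] t 5.43
```

>>> move_arm:
  commands: [-0.38,0,-0.32,0,0,0,-0.76,0,-0.64,0,0,0,-0.76,0,-0.64,0,0,0,-0.76,0,-0.64,0,0,0]

```text
clock: 5.77
eef_pos: [473.1, 211.2, 193.9]
tool_rot: [0.311, 0.613, 0.668, -0.286]
force: [-0.3, -0.8, -0.6]
width: 25.8
gripper_force: 39.0
```

Run:
```python
from h import *
im=ctrl.get_image("wrist"); cv2.imwrite("pics/w4.png",im[:,:,::-1])
ctrl.get_image("scene")
for c in("scene","wrist"):
  for n in ["tube_blue_bottom","tube_blue_middle","tube_blue"]:
    print(c,n,[(np.round(d["point"]),round(d["confidence"],2)) for d in ctrl.landmark_of(c,n)[:2]])
s,p,R=pose();print(p,s["force"],s["width"],s["gripper_force"],s["q"].round(2))
# tool tilt for lay: tool x az 101.4 horizontal-ish, tilt so tube is level
T1=tool(-85,40,-1); 
th=np.radians(101.4); a=-np.array([np.cos(th),np.sin(th),0])   # cap->bottom
# actual tube axis in tool from current R (tube vertical): 
at=R.inv().apply([0,0,1]); print("axis in tool",at)
```

```text
scene tube_blue_bottom [(array([479., 205., 238.]), 0.82), (array([472., 207.,  47.]), 0.59)]
scene tube_blue_middle [(array([477., 203., 183.]), 0.84)]
scene tube_blue [(array([474., 205., 119.]), 0.83)]
wrist tube_blue_bottom [(array([549., 205.,   5.]), 0.64)]
wrist tube_blue_middle [(array([472., 206.,  48.]), 0.46)]
wrist tube_blue [(array([470., 210., 117.]), 0.89)]
[472.50904034 210.79362424 190.78829678] [-0.58525949  0.01790222 -1.23712006] 25.69859819070221 39.031932660145685 [-1.05  0.57  0.27  1.72  0.49  1.5  -0.89]
axis in tool [-0.76678133 -0.00184585 -0.64190575]
```

View pics/w4.png

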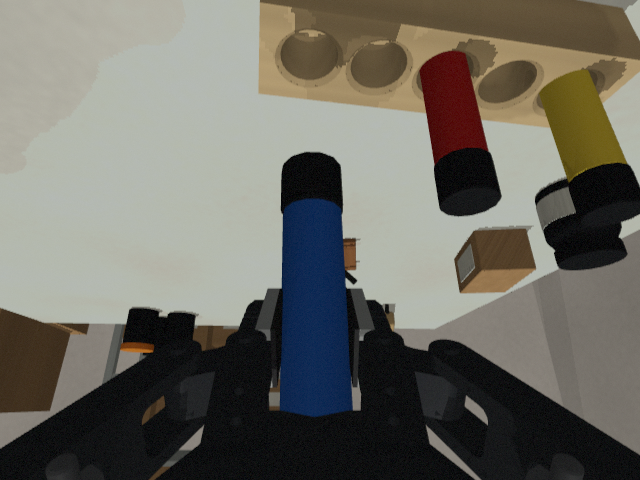

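The picture shows the tube held with its cap at (312,180) clear of the rack; holes 0 and 1 are empty, and red and yellow are undisturbed. Planning the swing to the rest.

```bash
cat >> h.py <<'E'
def trace(p1,R1,n):
    s,p,R=pose(); r=(R.inv()*R1).as_rotvec(); L=R.inv().apply(np.array(p1)-p)
    M=sum(Ro.from_rotvec(r*k/n).as_matrix() for k in range(n)); v=np.linalg.solve(M,L)
    for k in range(n):
        p=p+R.apply(v); R=R*Ro.from_rotvec(r/n)
        if k%3==2: print(k,p.round())
E
python3 - <<'E'
from h import *
s,p,R=pose()
off=R.inv().apply([0,-4.5,-18]); print("middle in tool",off.round(1))
R2=tool(-78.6,130,-1)
tgt=np.array([542.5,-185,150])-R2.apply(off); print(tgt)
plan(tgt,R2,n=20); trace(tgt,R2,20)
E
```

```text
middle in tool [10.9 -0.3 15. ]
[ 546.40155471 -202.58150812  154.46300831]
rows 20 each [-0.762, 0.028, 0.165, -0.008, 0.9, -0.072] q [-1.05  0.57  0.27  1.72  0.49  1.5  -0.89] t 6.17
2 [481. 153. 229.]
5 [490.  88. 253.]
8 [502.  19. 261.]
11 [514. -50. 252.]
14 [ 526. -114.  227.]
17 [ 539. -171.  188.]
```

>>> move_arm:
  commands: [-0.76,0.03,0.16,0,0.9,-0.07,-0.76,0.03,0.16,0,0.9,-0.07,-0.76,0.03,0.16,0,0.9,-0.07,-0.76,0.03,0.16,0,0.9,-0.07,-0.76,0.03,0.16,0,0.9,-0.07,-0.76,0.03,0.16,0,0.9,-0.07,-0.76,0.03,0.16,0,0.9,-0.07,-0.76,0.03,0.16,0,0.9,-0.07,-0.76,0.03,0.16,0,0.9,-0.07,-0.76,0.03,0.16,0,0.9,-0.07]

```text
clock: 7.0
eef_pos: [505.7, -4.0, 261.3]
tool_rot: [0.022, 0.655, 0.754, -0.037]
force: [0.6, 0.2, -0.5]
width: 25.7
gripper_force: 39.1
```

Run:
```python
from h import *
s,p,R=pose(); print(p)
off=np.array([10.9,-.3,15])
R2=tool(-78.6,130,-1)
tgt=np.array([542.5,-185,150])-R2.apply(off)
plan(tgt,R2,n=10); trace(tgt,R2,10)
```

```text
[505.71874709  -4.00508788 261.28424222]
rows 10 each [-0.765, 0.03, 0.167, -0.009, 0.893, -0.077] q [-0.5   0.15  0.41  1.86  0.03  1.17  0.04] t 7.0
2 [518. -72. 246.]
5 [ 530. -134.  216.]
8 [ 543. -187.  172.]
```

>>> move_arm:
  commands: [-0.76,0.03,0.16,0,0.9,-0.07,-0.76,0.03,0.16,0,0.9,-0.07,-0.76,0.03,0.16,0,0.9,-0.07,-0.76,0.03,0.16,0,0.9,-0.07,-0.76,0.03,0.16,0,0.9,-0.07,-0.76,0.03,0.16,0,0.9,-0.07,-0.76,0.03,0.16,0,0.9,-0.07,-0.76,0.03,0.16,0,0.9,-0.07,-0.76,0.03,0.16,0,0.9,-0.07,-0.76,0.03,0.16,0,0.9,-0.09]

```text
clock: 7.83
eef_pos: [544.9, -202.6, 155.4]
tool_rot: [-0.269, 0.597, 0.724, 0.216]
force: [0.9, -0.2, -0.5]
width: 25.9
gripper_force: 39.1
```

Run:
```python
from h import *
im=ctrl.get_image("wrist"); cv2.imwrite("pics/w5.png",im[:,:,::-1])
for c in("scene","top"): ctrl.get_image(c)
for c in("scene","top","wrist"):
  for n in ["tube_blue_bottom","tube_blue_middle","tube_blue","rest_saddle","rest"]:
    print(c,n,[(np.round(d["point"]),round(d["confidence"],2)) for d in ctrl.landmark_of(c,n)[:2]])
s,p,R=pose();print(p,s["force"],s["width"],s["gripper_force"],s["q"].round(2))
off=np.array([10.9,-.3,15]); R2=tool(-78.6,130,-1); print("mid",p+R.apply(off),"axis",R.apply([-.767,0,-.642]))
plan(np.array([542.5,-185,150])-R2.apply(off),R2)
```

```text
scene tube_blue_bottom [(array([ 551., -253.,  140.]), 0.97)]
scene tube_blue_middle [(array([ 540., -193.,  140.]), 0.7)]
scene tube_blue [(array([ 525., -136.,  142.]), 0.88)]
scene rest_saddle [(array([ 542., -184.,   62.]), 0.78)]
scene rest [(array([ 542., -184.,   -0.]), 0.89), (array([ 537., -191.,  138.]), 0.63)]
top tube_blue_bottom [(array([ 551., -243.,  141.]), 0.96), (array([509., 206.,  43.]), 0.75)]
top tube_blue_middle [(array([ 539., -196.,  142.]), 0.7)]
top tube_blue [(array([ 522., -127.,  142.]), 0.58), (array([590., 201.,  45.]), 0.54)]
top rest_saddle [(array([ 540., -188.,   58.]), 0.7)]
top rest [(array([ 541., -184.,    1.]), 0.89), (array([631., 196.,  11.]), 0.25)]
wrist tube_blue_bottom []
wrist tube_blue_middle [(array([ 537., -186.,  150.]), 0.68)]
wrist tube_blue [(array([ 527., -129.,  153.]), 0.92)]
wrist rest_saddle []
wrist rest []
[ 545.29132641 -200.89380437  156.98773041] [-1.02028398 -0.36862548 -0.62607163] 25.598375148742935 39.05914439004846 [ 0.28  0.69  0.4   1.53 -0.68  1.59  1.07]
mid [ 541.45601019 -183.30197362  152.54725293] axis [ 0.19467009 -0.98109342 -0.00350203]
rows 1 each [-0.101, 0.024, 0.024, -0.052, -0.026, -0.089] q [ 0.28  0.69  0.4   1.53 -0.68  1.59  1.07] t 8.73
```

View pics/w5.png

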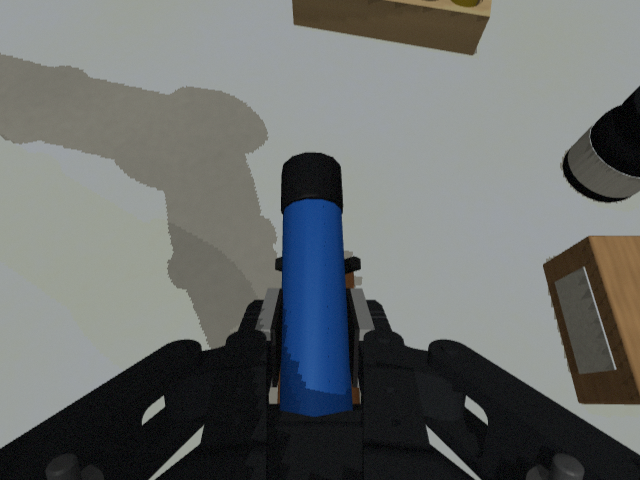

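The picture shows the tube's cap at (312,180) and the saddle tips at (278,264) and (355,264), centred under the tube to within 1–2 mm. Going down.

Run:
```python
from h import *
s,p,R=pose(); R2=tool(-78.6,130,-1)
plan(p+[0,2,-66],R2,n=4); print(R2.inv().apply([0,0,-1]))
```

```text
rows 4 each [-0.342, 0.006, 0.431, -0.013, -0.007, -0.022] q [ 0.28  0.69  0.4   1.53 -0.68  1.59  1.07] t 8.73
[-0.64278761  0.          0.76604444]
```

>>> move_arm:
  commands: [-0.34,0.01,0.43,-0.01,-0.01,-0.02,-0.34,0.01,0.43,-0.01,-0.01,-0.02,-0.34,0.01,0.43,-0.01,-0.01,-0.02,-0.34,0.01,0.43,-0.01,-0.01,-0.02,0,0,0,0,0,0]

```text
clock: 9.15
eef_pos: [543.4, -197.1, 86.3]
tool_rot: [-0.268, 0.596, 0.726, 0.215]
force: [-0.7, -0.5, -0.7]
width: 25.7
gripper_force: 39.1
```

Run:
```python
from h import *
s0=ctrl.read_state()
for c in("scene","top"):
  im=ctrl.get_image(c)
  for n in ["tube_blue_bottom","tube_blue_middle","tube_blue"]:
    print(c,n,[(np.round(d["point"]),round(d["confidence"],2)) for d in ctrl.landmark_of(c,n)[:1]])
  if c=="scene": cv2.imwrite("pics/s6.png",cv2.resize(im[150:240,200:330,::-1],None,fx=6,fy=6))
s,p,R=pose();print(p,s["force"],s["width"],s["gripper_force"],s["clock"])
```

```text
scene tube_blue_bottom [(array([548., 204.,  46.]), 0.49)]
scene tube_blue_middle [(array([ 538., -182.,   80.]), 0.69)]
scene tube_blue []
top tube_blue_bottom [(array([ 553., -240.,   87.]), 0.71)]
top tube_blue_middle [(array([ 542., -185.,   82.]), 0.79)]
top tube_blue [(array([ 529., -120.,   84.]), 0.85)]
[ 546.13180212 -199.16645229   91.93344105] [-0.3638618  -0.37638687 -1.1383446 ] 26.13819185606725 39.064366455422714 9.55
```

View pics/s6.png

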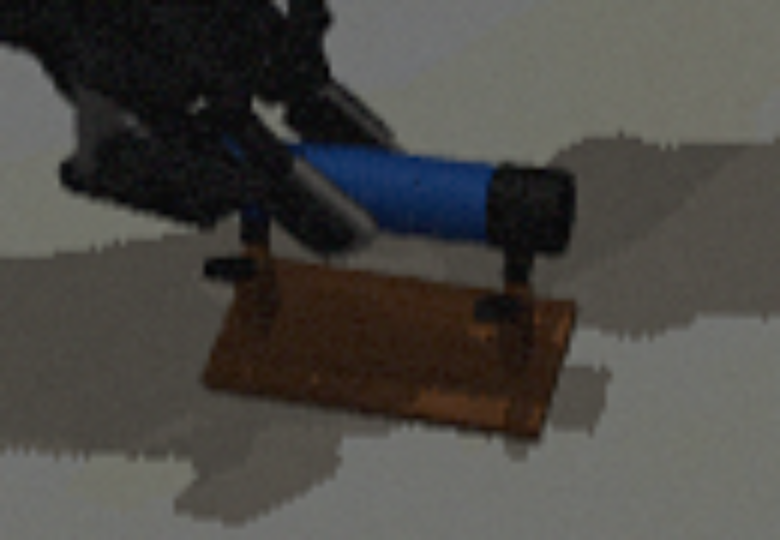

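The crop shows the tube level and lined up over both saddles, about 20 mm above them. Lowering until it touches.

>>> move_arm:
  commands: [-0.13,0,0.15,0,0,0,-0.13,0,0.15,0,0,0,-0.06,0,0.08,0,0,0,0,0,0,0,0,0,0,0,0,0,0,0]

```text
clock: 9.97
eef_pos: [545.5, -198.7, 75.8]
tool_rot: [-0.265, 0.596, 0.727, 0.216]
force: [0.2, 0.3, -0.8]
width: 25.8
gripper_force: 39.1
```

>>> move_arm:
  commands: [-0.06,0,0.08,0,0,0,0,0,0,0,0,0,0,0,0,0,0,0]

```text
clock: 10.22
eef_pos: [545.6, -198.7, 73.1]
tool_rot: [-0.265, 0.595, 0.727, 0.216]
force: [-0.3, 0.2, 0.2]
width: 25.5
gripper_force: 39.1
```

>>> move_arm:
  commands: [-0.06,0,0.08,0,0,0,0,0,0,0,0,0,0,0,0,0,0,0]

```text
clock: 10.47
eef_pos: [545.5, -198.5, 70.1]
tool_rot: [-0.265, 0.595, 0.727, 0.216]
force: [0.2, -0.2, -0.5]
width: 25.9
gripper_force: 39.1
```

>>> move_arm:
  commands: [-0.04,0,0.05,0,0,0,0,0,0,0,0,0,0,0,0,0,0,0]

```text
clock: 10.72
eef_pos: [545.8, -198.5, 68.3]
tool_rot: [-0.265, 0.596, 0.727, 0.216]
force: [0.1, 0.7, -0.6]
width: 25.9
gripper_force: 39.0
```

>>> move_arm:
  commands: [-0.04,0,0.05,0,0,0,0,0,0,0,0,0,0,0,0,0,0,0]

```text
clock: 10.97
eef_pos: [546.0, -198.5, 67.4]
tool_rot: [-0.265, 0.595, 0.727, 0.217]
force: [0.4, -1.8, 4.7]
width: 25.7
gripper_force: 38.9
```

>>> move_arm:
  commands: [-0.04,0,0.05,0,0,0,0,0,0,0,0,0,0,0,0,0,0,0]

```text
clock: 11.22
eef_pos: [546.1, -198.4, 67.2]
tool_rot: [-0.265, 0.595, 0.727, 0.217]
force: [-0.4, -0.4, 12.2]
width: 25.7
gripper_force: 39.2
```

>>> move_arm:
  commands: [0.03,0,-0.035,0,0,0,0,0,0,0,0,0]

```text
clock: 11.38
eef_pos: [546.1, -198.4, 67.3]
tool_rot: [-0.264, 0.595, 0.727, 0.217]
force: [-0.6, -1.2, 7.9]
width: 26.0
gripper_force: 39.2
```

>>> move_arm:
  commands: [0,0,0,0,0,0,0,0,0,0,0,0,0,0,0,0,0,0,0,0,0,0,0,0]
  hand: 0.35

```text
clock: 11.72
eef_pos: [545.3, -198.3, 65.2]
tool_rot: [-0.265, 0.596, 0.727, 0.215]
force: [-0.6, 0.1, 0.8]
width: 55.5
gripper_force: 0.0
```

Run:
```python
from h import *
for c in("scene","top"):
  im=ctrl.get_image(c)
  for n in ["tube_blue_bottom","tube_blue_middle","tube_blue"]:
    print(c,n,[(np.round(d["point"]),round(d["confidence"],2)) for d in ctrl.landmark_of(c,n)[:1]])
s,p,R=pose();print(p,s["force"],s["width"],s["gripper_force"],s["clock"],s["q"].round(2))
plan(p-90*R.apply([0,0,1]),R)
```

```text
scene tube_blue_bottom [(array([ 553., -245.,   61.]), 0.64)]
scene tube_blue_middle [(array([ 542., -181.,   59.]), 0.69)]
scene tube_blue [(array([ 528., -124.,   63.]), 0.73)]
top tube_blue_bottom [(array([ 554., -241.,   63.]), 0.77)]
top tube_blue_middle [(array([ 544., -184.,   57.]), 0.67)]
top tube_blue [(array([ 529., -121.,   62.]), 0.64)]
[ 545.58219421 -198.44519289   65.80865658] [ 0.42811922 -0.32695158 -0.05939684] 55.34431934123066 0.0 12.1167 [ 0.29  0.8   0.37  1.57 -0.71  1.46  1.15]
rows 4 each [-0.0, 0.0, -0.75, 0.0, 0.0, 0.0] q [ 0.29  0.8   0.37  1.57 -0.71  1.46  1.15] t 12.12
```

Tube released and lying level at z≈61 with its middle at about (542,-183). Backing out, then swinging to the other tilt.

>>> move_arm:
  commands: [0,0,-0.5,0,0,0,0,0,-0.9,0,0,0,0,0,-0.9,0,0,0,0,0,-0.9,0,0,0,0,0,-0.5,0,0,0]

```text
clock: 12.53
eef_pos: [560.3, -271.0, 153.3]
tool_rot: [-0.263, 0.596, 0.727, 0.216]
force: [0.6, -0.7, 0.0]
width: 55.4
gripper_force: 0.0
```

Run:
```python
from h import *
for c in("scene","top"):
  im=ctrl.get_image(c)
  for n in ["tube_blue_bottom","tube_blue_middle","tube_blue"]:
    print(c,n,[(np.round(d["point"],1),round(d["confidence"],2)) for d in ctrl.landmark_of(c,n)[:1]])
R3=tool(101.4,135,1); d=R3.apply([0,0,1]); G=np.array([538.7,-169.3,62])
t=G-90*d; plan(t,R3,n=20); trace(t,R3,20)
```

```text
scene tube_blue_bottom [(array([ 526.9, -126.1,   58.5]), 0.68)]
scene tube_blue_middle [(array([ 541.2, -183.1,   62.8]), 0.9)]
scene tube_blue [(array([ 529.4, -124.9,   64.1]), 0.8)]
top tube_blue_bottom [(array([ 554.4, -237.7,   62.3]), 0.73)]
top tube_blue_middle [(array([ 546.4, -184.8,   58.8]), 0.91)]
top tube_blue [(array([ 528.4, -122.8,   62.5]), 0.63)]
rows 20 each [0.299, -0.002, 0.043, -0.002, -0.851, 0.001] q [ 0.36  0.78  0.41  1.39 -0.67  1.66  1.11] t 12.93
2 [ 555. -243.  162.]
5 [ 549. -217.  169.]
8 [ 544. -191.  170.]
11 [ 538. -165.  166.]
14 [ 533. -141.  155.]
17 [ 529. -119.  139.]
```

>>> move_arm:
  commands: [0.3,0,0.04,0,-0.85,0,0.3,0,0.04,0,-0.85,0,0.3,0,0.04,0,-0.85,0,0.3,0,0.04,0,-0.85,0,0.3,0,0.04,0,-0.85,0,0.3,0,0.04,0,-0.85,0,0.3,0,0.04,0,-0.85,0,0.3,0,0.04,0,-0.85,0,0.3,0,0.04,0,-0.85,0,0.3,0,0.04,0,-0.85,0]

```text
clock: 13.77
eef_pos: [542.4, -182.3, 171.2]
tool_rot: [0.018, 0.633, 0.774, -0.015]
force: [-0.5, 0.8, -1.1]
width: 55.6
gripper_force: 0.0
```

>>> move_arm:
  commands: [0.3,0,0.04,0,-0.85,0,0.3,0,0.04,0,-0.85,0,0.3,0,0.04,0,-0.85,0,0.3,0,0.04,0,-0.85,0,0.3,0,0.04,0,-0.85,0,0.3,0,0.04,0,-0.85,0,0.3,0,0.04,0,-0.85,0,0.3,0,0.04,0,-0.85,0,0.3,0,0.04,0,-0.85,0,0.3,0,0.04,0,-0.85,0]

```text
clock: 14.6
eef_pos: [527.2, -106.1, 127.5]
tool_rot: [0.297, 0.584, 0.715, -0.243]
force: [0.5, -0.0, -0.5]
width: 55.6
gripper_force: 0.0
```

Run:
```python
from h import *
R3=tool(101.4,135,1); d=R3.apply([0,0,1]); G=np.array([539,-169.3,63])
im=ctrl.get_image("wrist"); cv2.imwrite("pics/w7.png",im[:,:,::-1])
s,p,R=pose();print(p,s["q"].round(2))
plan(G,R3,n=4)
c=ctrl.camera_info("wrist"); Tc=c["tool_from_camera"]
for P in ([529,-124,61],[542,-183,61],[554.5,-240,61]):
    t=R.inv().apply(np.array(P)-p); q=np.linalg.inv(Tc)@np.r_[t,1]; print(c["fx"]*q[0]/q[2]+c["cx"],c["fy"]*q[1]/q[2]+c["cy"],q[2])
```

```text
[ 526.33772181 -102.05144409  123.28010089] [-1.08  0.67  0.97  2.11  0.42  0.67 -0.34]
rows 4 each [-0.044, -0.008, 0.759, 0.002, 0.021, 0.037] q [-1.08  0.67  0.97  2.11  0.42  0.67 -0.34] t 14.65
311.0349421865816 221.74348809617547 188.23822787591743
312.5245073182958 269.4937612666167 241.38745499735546
313.37772680442487 299.1521398848412 292.7244445303447
```

View pics/w7.png

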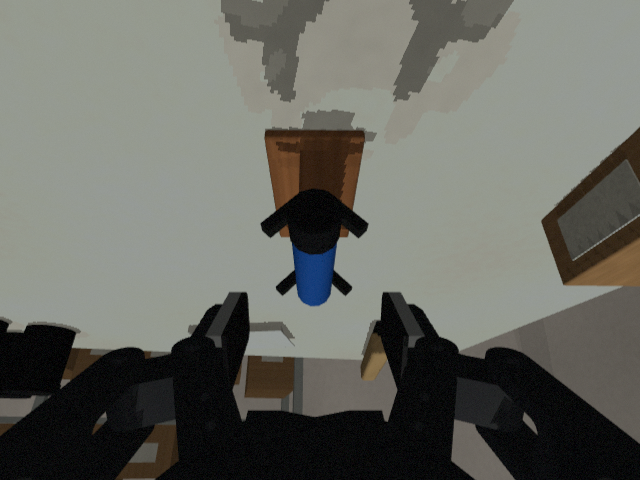

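The picture shows the tube in both saddles, cap end at (315,215), bottom at (314,295), central between the fingers. Moving in and gripping.

>>> move_arm:
  commands: [-0.04,0,0.76,0,0.02,0.04,-0.04,0,0.76,0,0.02,0.04,-0.04,0,0.76,0,0.02,0.04,-0.04,0,0.76,0,0.02,0.04,0,0,0,0,0,0,0,0,0,0,0,0]

```text
clock: 15.15
eef_pos: [539.5, -175.3, 66.5]
tool_rot: [0.294, 0.591, 0.711, -0.24]
force: [-0.4, -0.1, -0.6]
width: 55.6
gripper_force: 0.0
```

Run:
```python
from h import *
s,p,R=pose();print(p,s["q"].round(2),s["force"])
plan([539,-169.3,63],tool(101.4,135,1))
```

```text
[ 539.53043779 -175.28609382   66.51918796] [-0.88  0.78  0.92  2.12  0.42  0.47 -0.33] [-0.392297   -0.09654363 -0.61458479]
rows 1 each [0.224, 0.019, -0.057, -0.045, -0.072, -0.156] q [-0.88  0.78  0.92  2.12  0.42  0.47 -0.33] t 15.15
```

>>> move_arm:
  commands: [0.22,0.02,-0.03,-0.04,-0.07,-0.15,0,0,0,0,0,0,0,0,0,0,0,0]

```text
clock: 15.4
eef_pos: [541.0, -166.9, 62.6]
tool_rot: [0.297, 0.584, 0.716, -0.241]
force: [0.1, 0.3, 1.4]
width: 55.4
gripper_force: 0.0
```

>>> move_arm:
  commands: [0,0,0,0,0,0,0,0,0,0,0,0,0,0,0,0,0,0,0,0,0,0,0,0]
  hand: 1
  squeeze: 40

```text
clock: 15.73
eef_pos: [539.6, -168.9, 62.9]
tool_rot: [0.297, 0.585, 0.715, -0.242]
force: [-3.7, 3.4, 5.2]
width: 25.9
gripper_force: 41.9
```

Run:
```python
from h import *
s,p,R=pose();print(p,s["q"].round(2),s["force"],s["width"])
a=np.array([np.sin(np.radians(11.4)),-np.cos(np.radians(11.4)),0])
print("a in tool",R.inv().apply(a),"mid in tool",R.inv().apply([541.5-p[0],-183-p[1],60.5-p[2]]))
print(R.inv().apply([0,0,1]))
```

```text
[ 539.55095257 -168.85363227   62.85997956] [-0.89  0.8   0.92  2.12  0.42  0.46 -0.34] [-3.66131546  3.39038518  5.18505157] 25.945710877542776
a in tool [-7.06871776e-01 -4.29492613e-04  7.07341578e-01] mid in tool [-8.40570465 -0.89384874 11.74875198]
[-0.70734162  0.00092774 -0.70687125]
```

>>> move_arm:
  commands: [-0.2,0,-0.2,0,0,0,-0.5,0,-0.5,0,0,0,-0.7,0,-0.7,0,0,0,-0.7,0,-0.7,0,0,0,-0.7,0,-0.7,0,0,0,0,0,0,0,0,0]

```text
clock: 16.23
eef_pos: [542.9, -170.0, 186.6]
tool_rot: [0.299, 0.586, 0.714, -0.238]
force: [-0.0, 0.1, -1.2]
width: 26.3
gripper_force: 41.1
```

Run:
```python
from h import *
s,p,R=pose();print(p,s["q"].round(2),s["force"],s["width"])
off=np.array([-8.4,-.9,11.7])
for az in(90,70,50):
  R4=tool(az,45,1); t=np.array([469.5,207.5,150])-R4.apply(off)
  print(az,t); plan(t,R4,n=20)
trace(t,R4,20)
```

```text
[ 542.858676   -169.98608057  186.61663219] [-1.    0.55  1.05  2.07  0.48  0.7  -0.22] [-0.01597913  0.08853818 -1.16333492] 26.266286774885934
90 [470.4        205.16654762 164.2128463 ]
rows 20 each [0.706, -0.058, 0.012, 0.007, 0.896, 0.128] q [-1.    0.55  1.05  2.07  0.48  0.7  -0.22] t 16.23
70 [469.54763564 204.99945389 164.2128463 ]
rows 20 each [0.692, -0.166, -0.0, 0.007, 0.873, 0.349] q [-1.    0.55  1.05  2.07  0.48  0.7  -0.22] t 16.23
50 [468.68952572 205.13396292 164.2128463 ]
rows 20 each [0.663, -0.273, -0.023, 0.006, 0.831, 0.568] q [-1.    0.55  1.05  2.07  0.48  0.7  -0.22] t 16.23
2 [ 513. -128.  148.]
5 [490. -75. 120.]
8 [474. -15. 103.]
11 [465.  49. 101.]
14 [462. 112. 113.]
17 [465. 170. 139.]
```

Run:
```python
from h import *
R4=tool(93,92,1); t=np.array([500,10,230.]); plan(t,R4,n=10); trace(t,R4,10)
```

```text
rows 10 each [0.502, -0.059, -0.406, 0.081, 0.857, 0.154] q [-1.    0.55  1.05  2.07  0.48  0.7  -0.22] t 16.23
2 [ 527. -114.  185.]
5 [514. -58. 196.]
8 [503.  -6. 220.]
```

>>> move_arm:
  commands: [0.5,-0.06,-0.41,0.08,0.86,0.15,0.5,-0.06,-0.41,0.08,0.86,0.15,0.5,-0.06,-0.41,0.08,0.86,0.15,0.5,-0.06,-0.41,0.08,0.86,0.15,0.5,-0.06,-0.41,0.08,0.86,0.15,0.5,-0.06,-0.41,0.08,0.86,0.15,0.5,-0.06,-0.41,0.08,0.86,0.15,0.5,-0.06,-0.41,0.08,0.86,0.15,0.5,-0.06,-0.41,0.08,0.86,0.15,0.5,-0.06,-0.41,0.08,0.86,0.15]

```text
clock: 17.07
eef_pos: [496.6, 11.5, 226.8]
tool_rot: [0.008, 0.687, 0.727, -0.014]
force: [-0.3, -0.3, -1.3]
width: 25.6
gripper_force: 41.1
```

Run:
```python
from h import *
s,p,R=pose();print(p,s["q"].round(2),s["force"],s["width"])
off=np.array([-8.4,-.9,11.7])
for az in (85,65):
  R4=tool(az,45,1); t=np.array([469.5,207.5,175])-R4.apply(off)
  print(t); plan(t,R4,n=11); trace(t,R4,11)
```

```text
[496.60056025  11.51351258 226.84292837] [-0.83  0.2   0.8   1.93 -0.13  1.08  0.08] [-0.32567853 -0.26258864 -1.33901252] 25.620656302957524
[470.19320145 205.09698694 189.2128463 ]
rows 11 each [0.529, -0.086, 0.311, -0.066, 0.849, 0.139] q [-0.83  0.2   0.8   1.93 -0.13  1.08  0.08] t 17.07
2 [487.  60. 201.]
5 [479. 113. 186.]
8 [473. 168. 184.]
[469.32951742 205.0048175  189.2128463 ]
rows 11 each [0.515, -0.187, 0.301, -0.204, 0.835, 0.486] q [-0.83  0.2   0.8   1.93 -0.13  1.08  0.08] t 17.07
2 [479.  59. 202.]
5 [470. 112. 187.]
8 [467. 168. 184.]
```

>>> move_arm:
  commands: [0.53,-0.09,0.31,-0.07,0.85,0.14,0.53,-0.09,0.31,-0.07,0.85,0.14,0.53,-0.09,0.31,-0.07,0.85,0.14,0.53,-0.09,0.31,-0.07,0.85,0.14,0.53,-0.09,0.31,-0.07,0.85,0.14,0.53,-0.09,0.31,-0.07,0.85,0.14,0.53,-0.09,0.31,-0.07,0.85,0.14,0.53,-0.09,0.31,-0.07,0.85,0.14,0.53,-0.09,0.31,-0.07,0.85,0.14]

```text
clock: 17.82
eef_pos: [472.2, 167.5, 183.0]
tool_rot: [-0.21, 0.692, 0.651, 0.232]
force: [-0.4, -0.3, -0.3]
width: 25.5
gripper_force: 41.1
```

Run:
```python
from h import *
s,p,R=pose();print(p,s["q"].round(2),s["force"],s["width"])
off=np.array([-8.4,-.9,11.7])
R4=tool(85,45,1); t=np.array([469.5,207.5,175])-R4.apply(off)
plan(t,R4);
```

```text
[472.2410364  167.51902771 183.00613907] [-0.58  0.25  0.61  2.13 -0.97  1.02  0.57] [-0.41263721 -0.34084638 -0.32975669] 25.463612314613957
rows 2 each [0.552, -0.077, 0.307, -0.039, 0.854, 0.137] q [-0.58  0.25  0.61  2.13 -0.97  1.02  0.57] t 17.82
```

>>> move_arm:
  commands: [0.55,-0.08,0.31,-0.04,0.85,0.14,0.55,-0.08,0.31,-0.04,0.85,0.14,0,0,0,0,0,0]

```text
clock: 18.07
eef_pos: [468.2, 205.8, 187.5]
tool_rot: [-0.26, 0.682, 0.624, 0.28]
force: [-0.1, -1.3, -0.9]
width: 25.7
gripper_force: 41.1
```

Run:
```python
from h import *
im=ctrl.get_image("wrist"); cv2.imwrite("pics/w8.png",im[:,:,::-1])
for c in("scene","top"): ctrl.get_image(c)
for c in("scene","top","wrist"):
  for n in ["tube_blue_bottom","tube_blue_middle","tube_blue","rack_hole0"]:
    print(c,n,[(np.round(d["point"]),round(d["confidence"],2)) for d in ctrl.landmark_of(c,n)[:3]])
s,p,R=pose();print(p,s["force"],s["width"],s["q"].round(2))
off=np.array([-8.4,-.9,11.7]); print("mid",p+R.apply(off),"axis",R.apply([-.707,0,.707]))
```

```text
scene tube_blue_bottom [(array([467., 202., 115.]), 0.75)]
scene tube_blue_middle [(array([469., 204., 176.]), 0.95), (array([512., 207.,  50.]), 0.5)]
scene tube_blue [(array([467., 204., 234.]), 0.55)]
scene rack_hole0 [(array([470., 208.,  48.]), 0.79), (array([590., 200.,  47.]), 0.78), (array([629., 196.,  48.]), 0.67)]
top tube_blue_bottom [(array([467., 208., 117.]), 0.78)]
top tube_blue_middle [(array([473., 204., 172.]), 0.89), (array([625., 197.,  47.]), 0.37)]
top tube_blue [(array([467., 207., 234.]), 0.72)]
top rack_hole0 [(array([510., 205.,  44.]), 0.9), (array([469., 206.,  41.]), 0.83), (array([551., 201.,  45.]), 0.81)]
wrist tube_blue_bottom [(array([472., 206.,  46.]), 0.74)]
wrist tube_blue_middle []
wrist tube_blue [(array([465., 211., 235.]), 0.98)]
wrist rack_hole0 [(array([471., 208.,  46.]), 0.9)]
[469.96816013 205.36065811 189.19495861] [ 0.23232699  0.36979895 -0.97587648] 25.874217142636393 [-0.54  0.28  0.56  2.16 -1.15  1.07  0.68]
mid [469.25725202 207.72138036 174.97590097] axis [-9.78781189e-04 -2.89730008e-03 -9.99844312e-01]
```

View pics/w8.png

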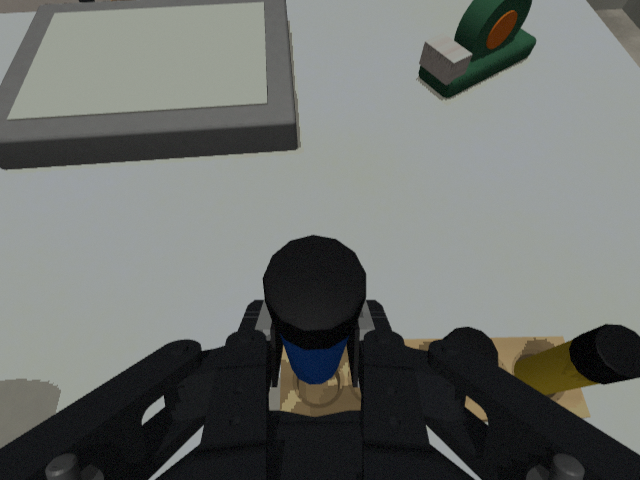

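The picture shows the cap at (315,290) and the tube's bottom (318,375) just in front of hole 0's ring (319,385). Red and yellow are clear. Going down most of the way.

>>> move_arm:
  commands: [-0.4,0.03,0.4,0,0,0,-0.5,0,0.5,0,0,0,-0.4,0,0.4,0,0,0,0,0,0,0,0,0,0,0,0,0,0,0]

```text
clock: 19.23
eef_pos: [470.4, 205.1, 133.5]
tool_rot: [-0.259, 0.682, 0.625, 0.28]
force: [0.3, -1.3, -0.6]
width: 25.6
gripper_force: 41.1
```

Run:
```python
from h import *
im=ctrl.get_image("wrist"); w=im
sc=ctrl.get_image("scene");tp=ctrl.get_image("top")
for c in("scene","top"):
  for n in ["tube_blue_bottom","tube_blue_middle","tube_blue"]:
    print(c,n,[(np.round(d["point"]),round(d["confidence"],2)) for d in ctrl.landmark_of(c,n)[:3]])
A=cv2.resize(w[300:460,220:420],(400,320)); B=cv2.resize(sc[180:260,440:540],(400,320)); 
cv2.imwrite("pics/m9.png",np.hstack([A,B])[:,:,::-1])
s,p,R=pose();print(p,s["force"],s["width"],s["q"].round(2),s["clock"])
off=np.array([-8.4,-.9,11.7]); print("mid",p+R.apply(off),"axis",R.apply([-.707,0,.707]))
```

```text
scene tube_blue_bottom [(array([472., 201.,  61.]), 0.78)]
scene tube_blue_middle [(array([470., 209., 122.]), 0.6), (array([468., 203., 181.]), 0.17)]
scene tube_blue [(array([470., 203., 181.]), 0.81)]
top tube_blue_bottom [(array([473., 208.,  64.]), 0.57)]
top tube_blue_middle []
top tube_blue [(array([469., 207., 182.]), 0.75)]
[471.02597182 205.17971122 134.56429025] [-0.19974052 -0.3700522  -1.08907655] 25.62524112525059 [-0.5   0.39  0.53  2.2  -1.26  1.05  0.84] 19.6833
mid [470.32756653 207.54676402 120.34566545] axis [-1.04614866e-04 -2.45360054e-03 -9.99845973e-01]
```

View pics/m9.png

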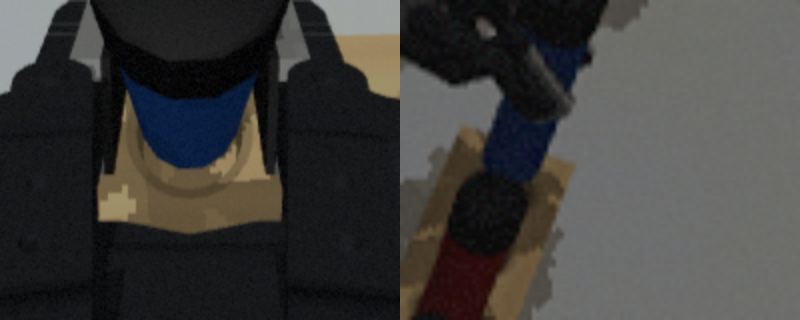

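Run:
```python
from h import *
s,p,R=pose(); off=np.array([-8.4,-.9,11.7]); m=p+R.apply(off)
c=ctrl.camera_info("wrist"); Tc=c["tool_from_camera"]
def pr(P):
    t=R.inv().apply(np.array(P)-p); q=np.linalg.inv(Tc)@np.r_[t,1]; return np.round([(c["fx"]*q[0]/q[2]+c["cx"]-220)*2,(c["fy"]*q[1]/q[2]+c["cy"]-300)*2])
for dy in(-16,0,16): print("hole",dy,pr([470,207.5+dy,46]))
print(pr([454,207.5,46]),pr([486,207.5,46]),"bottom front edge",pr(m+[0,-12.5,-60]))
for az in(73,65):
    R4=tool(az,45,1); plan(np.array([470.2,207.5,m[2]])-R4.apply(off),R4,n=4)
```

```text
hole -16 [189. 193.]
hole 0 [185. 135.]
hole 16 [180.  81.]
[131. 140.] [238. 130.] bottom front edge [189. 173.]
rows 4 each [-0.002, -0.005, -0.002, -0.427, 0.007, 0.428] q [-0.5   0.39  0.53  2.2  -1.26  1.05  0.84] t 19.68
rows 4 each [-0.002, -0.008, -0.002, -0.709, 0.007, 0.711] q [-0.5   0.39  0.53  2.2  -1.26  1.05  0.84] t 19.68
```

The left half shows the tube's bottom (188,167) within hole 0's ring (x 130–250, front edge row about 193), matching the projection to about 1.5 mm. I'll yaw a little to take joint 5 away from its limit.

>>> move_arm:
  commands: [0,0.01,0,-0.5,0,0.5,0,0.01,0,-0.5,0,0.5,0,0,0,-0.5,0,0.5,0,0,0,-0.5,0,0.5,0,0,0,0,0,0]

```text
clock: 20.1
eef_pos: [469.3, 206.1, 133.4]
tool_rot: [-0.229, 0.745, 0.546, 0.307]
force: [-0.5, -0.2, -0.1]
width: 25.8
gripper_force: 41.1
```

Run:
```python
from h import *
s,p,R=pose(); off=np.array([-8.4,-.9,11.7]); m=p+R.apply(off)
print(p,m,R.apply([-.707,0,.707]),s["q"].round(2),s["force"]); print(R.inv().apply([0,0,-1]))
az=np.degrees(np.arctan2(*R.apply([0,0,1])[[1,0]])); print(az)
R4=tool(az,45,1); plan(np.array([470.7,207.5,m[2]-35])-R4.apply(off),R4,n=5)
```

```text
[469.31630934 206.14024136 133.39645222] [469.07539984 208.68044433 119.19260305] [-0.00570937  0.00311823 -0.99982783] [-0.24  0.28  0.18  2.3  -1.36  0.79  0.75] [-0.51525525 -0.17320237 -0.07584554]
[-0.70798646  0.00638219  0.70619717]
72.9364346235073
rows 5 each [-0.168, 0.013, 0.162, -0.0, -0.003, -0.021] q [-0.24  0.28  0.18  2.3  -1.36  0.79  0.75] t 20.1
```

>>> move_arm:
  commands: [0,0,0,0.5,0,-0.5,0,0,0,0.5,0,-0.5,0,0,0,0.5,0,-0.5,0,0,0,0.5,0,-0.5,0,0,0,0.5,0,-0.5,0,0,0,0.5,0,-0.5]

```text
clock: 20.6
eef_pos: [471.8, 204.1, 132.5]
tool_rot: [-0.28, 0.632, 0.675, 0.259]
force: [0.1, -0.7, 0.4]
width: 25.7
gripper_force: 41.1
```

Run:
```python
from h import *
s,p,R=pose(); off=np.array([-8.4,-.9,11.7]); m=p+R.apply(off)
print(p,m,R.apply([-.707,0,.707]),s["q"].round(3),s["force"]); print(R.inv().apply([0,0,-1]))
az=np.degrees(np.arctan2(*R.apply([0,0,1])[[1,0]])); print(az)
R4=tool(az,45,1); plan(np.array([470.7,207.5,m[2]-20])-R4.apply(off),R4,n=3)
```

```text
[471.83943806 204.07037608 132.51439016] [470.72459253 206.29748262 118.29971057] [-0.00418487 -0.00283633 -0.99983621] [-0.225  0.402  0.213  2.109 -1.075  1.045  0.808] [ 0.1315421  -0.74662004  0.42245752]
[-0.70529606  0.00436732  0.70889943]
94.11901976973117
rows 3 each [-0.148, 0.001, 0.167, 0.0, 0.01, -0.024] q [-0.23  0.4   0.21  2.11 -1.08  1.04  0.81] t 20.6
```

>>> move_arm:
  commands: [-0.15,0,0.17,0,0,0,-0.15,0,0.17,0,0,0,-0.15,0,0.17,0,0,0,0,0,0,0,0,0,0,0,0,0,0,0]

```text
clock: 21.02
eef_pos: [469.8, 206.3, 111.4]
tool_rot: [-0.281, 0.633, 0.673, 0.259]
force: [-0.6, 0.4, -0.0]
width: 25.5
gripper_force: 41.1
```

Run:
```python
from h import *
s,p,R=pose(); off=np.array([-8.4,-.9,11.7]); m=p+R.apply(off)
print(p,m,R.apply([-.707,0,.707]),s["q"].round(3),s["force"],s["ft_torque"])
az=np.degrees(np.arctan2(*R.apply([0,0,1])[[1,0]])); print(az)
R4=tool(az,45,1); plan(np.array([470.5,207.5,74])-R4.apply(off),R4,n=4)
```

```text
[469.83425918 206.31877346 111.41741899] [468.68634565 208.56919599  97.20904495] [-0.00697792 -0.00141232 -0.99982364] [-0.214  0.437  0.195  2.122 -1.108  1.019  0.854] [-0.55069643  0.44959148 -0.03339178] [-0.87552004 -0.07525695  0.02299918]
94.10558089740472
rows 4 each [-0.144, 0.015, 0.13, 0.0, 0.003, -0.029] q [-0.21  0.44  0.2   2.12 -1.11  1.02  0.85] t 21.02
```

>>> move_arm:
  commands: [-0.14,0.03,0.13,0,0,-0.03,-0.14,0.03,0.13,0,0,-0.03,-0.14,0,0.13,0,0,0,0,0,0,0,0,0,0,0,0,0,0,0]

```text
clock: 21.43
eef_pos: [472.5, 205.6, 94.6]
tool_rot: [-0.28, 0.631, 0.675, 0.26]
force: [0.1, -0.0, -0.4]
width: 25.3
gripper_force: 41.1
```

>>> move_arm:
  commands: [-0.08,0,0.08,0,0,0,0,0,0,0,0,0,0,0,0,0,0,0]

```text
clock: 21.68
eef_pos: [472.8, 205.8, 91.6]
tool_rot: [-0.28, 0.631, 0.675, 0.261]
force: [-0.0, 0.2, -0.4]
width: 25.6
gripper_force: 41.1
```

>>> move_arm:
  commands: [-0.06,0,0.06,0,0,0,0,0,0,0,0,0,0,0,0,0,0,0]

```text
clock: 21.93
eef_pos: [472.8, 205.8, 89.1]
tool_rot: [-0.28, 0.631, 0.675, 0.261]
force: [-0.4, -0.4, -1.2]
width: 26.0
gripper_force: 41.1
```

>>> move_arm:
  commands: [-0.06,0,0.06,0,0,0,0,0,0,0,0,0,0,0,0,0,0,0]

```text
clock: 22.18
eef_pos: [472.7, 205.8, 86.4]
tool_rot: [-0.28, 0.631, 0.675, 0.26]
force: [-0.1, -0.3, -1.2]
width: 25.5
gripper_force: 41.1
```

>>> move_arm:
  commands: [-0.05,0,0.05,0,0,0,0,0,0,0,0,0,0,0,0,0,0,0]

```text
clock: 22.43
eef_pos: [472.7, 205.7, 84.3]
tool_rot: [-0.28, 0.631, 0.675, 0.26]
force: [-0.3, -0.8, -0.1]
width: 25.6
gripper_force: 41.1
```

>>> move_arm:
  commands: [-0.04,0,0.04,0,0,0,0,0,0,0,0,0,0,0,0,0,0,0]

```text
clock: 22.68
eef_pos: [472.9, 205.9, 83.4]
tool_rot: [-0.28, 0.631, 0.675, 0.261]
force: [-1.2, -0.9, 5.0]
width: 26.0
gripper_force: 41.5
```

Floor contact at the expected height. Releasing and backing out.

>>> move_arm:
  commands: [0,0,0,0,0,0,0,0,0,0,0,0,0,0,0,0,0,0,0,0,0,0,0,0]
  hand: 0.35

```text
clock: 23.02
eef_pos: [472.6, 205.7, 82.5]
tool_rot: [-0.28, 0.631, 0.675, 0.26]
force: [-0.2, 0.1, 0.1]
width: 55.5
gripper_force: 0.0
```

>>> move_arm:
  commands: [0,0,-0.3,0,0,0,0,0,-0.6,0,0,0,0,0,-0.8,0,0,0,0,0,-0.9,0,0,0,0,0,-0.9,0,0,0,0,0,-0.8,0,0,0,0,0,0,0,0,0,0,0,0,0,0,0]

```text
clock: 23.68
eef_pos: [480.0, 113.6, 174.9]
tool_rot: [-0.278, 0.631, 0.675, 0.261]
force: [0.1, -0.3, 0.3]
width: 55.7
gripper_force: 0.0
```

Run:
```python
from h import *
w=ctrl.get_image("wrist"); sc=ctrl.get_image("scene");tp=ctrl.get_image("top")
for c in("scene","top","wrist"):
  for n in ["tube_blue_bottom","tube_blue","tube_red","tube_yellow"]:
    print(c,n,[(np.round(d["point"]),round(d["confidence"],2)) for d in ctrl.landmark_of(c,n)[:1]])
A=cv2.resize(w[180:480,120:520],(400,300)); B=cv2.resize(sc[180:330,400:500],(400,600))[:300*2]
cv2.imwrite("pics/m10.png",np.hstack([cv2.copyMakeBorder(A,0,300,0,0,cv2.BORDER_CONSTANT),B])[:,:,::-1])
s,p,R=pose();print(p,s["force"],s["width"],s["q"].round(2),s["clock"])
```

```text
scene tube_blue_bottom [(array([632., 197.,  11.]), 0.52)]
scene tube_blue [(array([472., 206., 132.]), 0.61)]
scene tube_red [(array([552., 203.,   8.]), 0.96)]
scene tube_yellow [(array([591., 199.,  46.]), 0.61)]
top tube_blue_bottom [(array([472., 212.,  12.]), 0.58)]
top tube_blue [(array([468., 210., 133.]), 0.84)]
top tube_red [(array([552., 201.,  12.]), 0.9)]
top tube_yellow [(array([474., 205.,  68.]), 0.47)]
wrist tube_blue_bottom [(array([473., 207.,   9.]), 0.57)]
wrist tube_blue [(array([470., 213., 133.]), 0.84)]
wrist tube_red [(array([546., 203.,  11.]), 0.72)]
wrist tube_yellow [(array([632., 195.,   9.]), 0.67)]
[479.09721917 114.79957345 174.024978  ] [-0.46549469  0.05639989  0.36826597] 55.8277368562385 [-0.11  0.36  0.29  2.05 -0.94  1.21  0.81] 24.4333
```

View pics/m10.png

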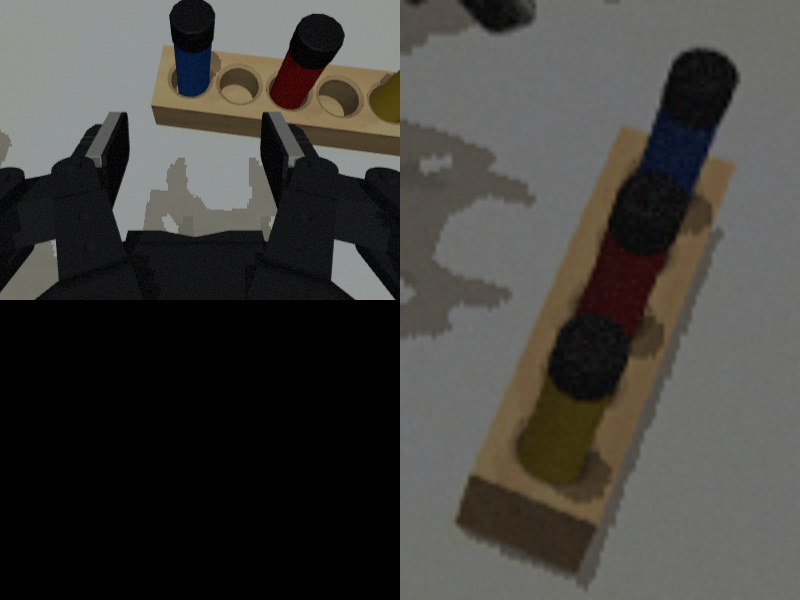

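The picture shows blue standing cap up in hole 0 (cap at (192,22), body at (192,75)), cap end at about 132 mm like the others. Red and yellow are in place and the gripper is clear, so I'm handing in.

```bash
python3 -c "
from station import ctrl
print(ctrl.hand_in())"
```

```text
the job is handed in; nothing more can be done
None
```

The blue tube was laid on the rest, released, regripped the other way and now stands cap up, fully home in rack hole 0; the other items were left alone, and the job was handed in at about 24 s.

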